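# Load the label printer with wide tape

### The arm

A 6-joint arm with a two-finger parallel gripper is mounted at the origin on the work surface. World frame = base frame: x ahead of the robot, y to its left, z up, the work surface at z = 0. Lengths are in mm, angles in rad, forces in N, time in s.
With the tool pointing down it reaches from about 275 to 825 mm from the base axis. Payload 5.2 kg.
Tool frame: the origin (TCP) lies between the finger pads; the fingertips stand 14 mm ahead of it and the grasp point (between the pads) lies 5 mm behind it (bot.nose_length is the distance from the TCP to the fingertips, in mm); z points along the fingers, y is the line along which they close (so a half turn about z gives the same grasp; the last joint's range is limited). The gripper opens to 93 mm and grips with 3 to 60 N. Pads are 15 mm wide; open, the fingers measure 128 mm over their backs; the gripper's body (75 mm by 188 mm) begins 65 mm behind the grasp point.
Start: joints at [1.132, 0.259, 1.535, -0, 1.348, -0.203], TCP at [128.469, 534.79, 232.653] pointing down, gripper open.
Joint ranges: [-3.14, 3.14], [-0.91, 2.08], [0.19, 2.58], [-1.22, 4.36], [0.22, 2.71], [-3.12, 3.12]. Speed limits (rad/s): [2.57, 2.57, 3.14, 3.14, 3.14, 3.14].

### API

Orientations are given as a unit quaternion [w, x, y, z].
In Python, from plant import bot gives the robot as it stands.
- The arm moves only by the tool apply_moves, never from a script. Its arguments are lists of equal length, an entry for each row: "slide": the shift along the tool's x, y, z each as a share of 30 mm, from -1 to 1, a list of three; "rotation": the turn, a rotation vector about the tool's x, y, z each as a share of 90 degrees, from -1 to 1, a list of three; "jaw": the closure, from 0 (fully open) to 1 (shut). A call has 1 to 5 rows; each row shifts and turns the commanded pose from where the row before left it, along the tool's axes as they then stand; what a row does not reach is not made up. A row lasts 1/10 s, in which the tool goes at most 50 mm and 8.59 degrees, less where a joint would pass 70% of its speed; a pose out of reach is approached as far as the arm can. A call with a number of a shift or a turn outside -1 to 1 is refused whole. A call with a gripper value outside its range is refused whole. The fingers move at their own pace and stop on an object; the grip force is fixed at half the most. Time passes only in rows, so rows that do not move let the fingers close. It gives the time, the measured TCP pose, the force, the opening and the grip force at its end, in the units of the state.
- bot.get_state(): the state, without advancing time (a new reading comes with each control period).
- bot.snapshot(name): name is "side" or "top" or "wrist"; returns the picture (384x512x3 uint8, red, green, blue); there is no depth.
- bot.camera_model(name): a dict with "fx", "fy", "cx", "cy" (pixels), "distortion" ([k1, k2, p1, p2, k3] as OpenCV has them; the pictures are not rectified), "camera_from_world" (4x4, takes a point from world to camera coordinates). Camera axes: x right, y down, z forward; pixel columns grow to the right and rows downward; lengths in mm; the calibration is good to about 2 mm. A picture is of the moment at which its call begins: read the wrist's pose just before it. camera_model takes no time and is no camera call; for the wrist camera it gives the pose at the moment of the call.
- bot.close_job(): hands the job in; it is judged then, once.
The state is a dict: "t": time; "joint_positions": joint angles; "qd": joint speeds; "tau": joint torques, N m; "eef_pos": TCP position; "tool_rot": TCP orientation; "contact_force": force on the tool from outside, world axes, zero at the start; "torque": the same for the moment, N m; "gripper_width": finger opening in mm; "grasp_force": force on a finger pad.
Only numpy, scipy, OpenCV 4.12 (cv2) and the standard library are available. Lean on these libraries where they do the work, as an engineer would, in place of code of your own. Each camera call takes 0.05 s, during which the arm holds its last target. There are 200 camera calls.

### The job

Load the label printer for wide shelf labels: put the thicker of the two tape cassettes into the open bay the right way round and press it down until it clicks in and lies flush, and only then shut the cover fully. Leave the thin cassette, the bean jars and the scoop where they are.

Things in the scene. Friction and masses are not known exactly. Their poses are not given: they have to be found in the camera images.
- label_printer: White desktop label printer, fixed. Origin on the counter under the centre of its cassette bay; z up, -x is its front with a sloped black keyboard (at most 60 mm high), +x its rear. Housing 240 long (x -150 to +90), 170 wide (y +-85); the flat deck round the bay is 78 mm above the counter. Midway along each long side of the bay (x +-16) a finger scoop, 18 mm deep, reaches out to y +-58.
- bay_floor (a point): Centre of the floor of the bay, an open-topped pocket 104 (x) by 64 (y) and 32 mm deep with a 4 mm 45-degree lead-in round its mouth. 46 mm above the counter, axes as the printer's. A cassette fully home has its origin here, its axes along these, its top level with the deck.
- print_head (a point): Middle of the top of the metal print-head post, 20 (x) by 8 (y) and 24 mm high, that stands on the bay floor near the bay's front, +y corner (36 mm ahead of and 24 mm to the +y side of bay_floor). The cut-away corner of the cassette goes round it, so it goes in one way round only.
- catch_tip (a point): Tip of the rear catch, at rest. A V-shaped leaf spring stands 4.5 mm out of each end wall of the bay, tip 10.5 mm above its floor, 6 mm to the -y side of its middle. A cassette only laid in stops on them about 14 mm proud; pressing on its top with about 6 to 12 N takes it past them, and it clicks down onto the floor.
- wide_cassette: The thicker black tape cassette, 100 (x) by 60 (y) by 32 mm high, 0.09 to 0.18 kg, flat on the counter. Origin: centre of the underside of the 100 x 60 outline, z up. Its -x, +y corner is cut away (30 along x, 14 along y). Grey hubs on top, the larger at +x. Grip the flat long sides (60 mm) near x = 0. Each short end has a 4 mm deep groove, 4 to 17 mm above the underside, for the catches.
- narrow_cassette: The thin cassette: same outline, cut corner and look but only 20 mm high. To be left alone. Origin at the centre of its underside.
- cover (a joint): Angle of the flat white cover about its hinge, rad: 0 is shut flat on the deck; it starts open at 1.75 to 1.95, leaning back (stop at 2.0). The hinge is stiff: the cover stays where it is left and takes about 1 to 2 N at its free edge to move.
- cover_hinge (a point): Middle of the cover's hinge line on the printer, 72 mm behind the bay centre, 81 mm above the counter; axes as the printer's, the hinge line runs along the printer's y.
- cover_edge (a point): Middle of the cover's free edge, on its outer face, 140 mm from the hinge. The cover is a plate 136 wide and 6.5 thick, with a 7 mm tab, 60 wide, beyond this point; shut, its outer face is 5 mm above the hinge line. The point's x points to the hinge, its z out of the outer face (up when shut, to the rear when open).
- red_jar: Closed glass jar of red beans with a steel lid, 86 mm across, 130 high; origin under its centre. To be left alone.
- pale_jar: Closed glass jar of pale green beans, same size; origin under its centre. To be left alone.
- scoop: Steel scoop lying flat, 68 wide, 40 high, blade 90 mm long to its +x, black handle 110 mm long to its -x; origin under the joint of blade and handle. To be left alone.
Mind the look-alikes: they are no part of the job. What is shaped like the wide_cassette but blue is not meant.

How it is judged:
By the outcome, as a careful person would: the job done as asked, in the order asked, and still so for the second after the job is handed in, with the robot touching nothing.
It also fails if it takes over 67 s, if anything falls off the work surface, if the arm or the gripper's body presses on something with over 40 N, if the wrist force passes 120 N, or if a joint passes its speed limit or range.

## Working session

There is one attempt and no reset: what is moved stays moved. The work goes in short steps, Python scripts to look and compute and a tool call to move; the robot and the scene stay as the last step left them, time stands still between calls to the robot, and variables do not carry over. Pictures are saved under pics/ and viewed, at most 12 in all, crops included, and the job is handed in when it is done.

Besides the shell and the picture viewer there is one more tool, called after "Request:" by a JSON object that holds its "method" and its "body", one argument or row to a line. apply_moves: Moves the arm, as the interface text tells. Its arguments: {"type":"object","properties":{"slide":{"type":"array"},"rotation":{"type":"array"},"jaw":{"type":"array"}},"required":["slide","rotation","jaw"]}

```bash
mkdir -p pics; python3 - <<'E'
from plant import bot
import cv2,numpy as np
for n in("top","side"):
    im=bot.snapshot(n); cv2.imwrite(f"pics/{n}0.png",im[:,:,::-1])
    m=bot.camera_model(n); print(n,m["fx"],m["cx"],m["cy"],m["distortion"],np.round(m["camera_from_world"],3).tolist())
s=bot.get_state();print(s)
E
ls
```

```text
top 441.9402822216371 262.1885292463946 192.5574981820511 [-0.13967278  0.          0.          0.          0.        ] [[0.02, -1.0, -0.004, -59.824], [-0.982, -0.019, -0.187, 509.236], [0.187, 0.008, -0.982, 1093.687], [0.0, 0.0, 0.0, 1.0]]
side 363.81597794263195 256.61108307157065 193.96036403338314 [-0.11220874  0.          0.          0.          0.        ] [[1.0, -0.022, -0.008, -465.903], [-0.022, -0.778, -0.628, 25.002], [0.007, 0.628, -0.778, 1055.649], [0.0, 0.0, 0.0, 1.0]]
{'t': 0.1, 'joint_positions': array([ 1.13216693e+00,  2.59241396e-01,  1.53588774e+00,  2.50938648e-06,
        1.34795284e+00, -2.02788787e-01]), 'qd': array([ 0.00154395, -0.00101115, -0.00378471,  0.00089527, -0.00037072,
        0.0009297 ]), 'tau': array([ 1.67757353e-03, -4.38206542e+01, -2.84647053e+01,  7.18798628e-02,
        3.61181167e-02, -4.85921294e-05]), 'eef_pos': array([128.30480094, 534.40115502, 231.95072844]), 'tool_rot': array([-2.35908823e-04,  1.17647453e-01,  9.93055146e-01, -7.06310022e-04]), 'contact_force': array([-0.01639882,  0.82027863,  0.45885098]), 'torque': array([ 0.00909481, -0.00554693,  0.00576776]), 'grasp_force': 0.0, 'gripper_width': 92.76456653204643}
pics
```

View pics/top0.png

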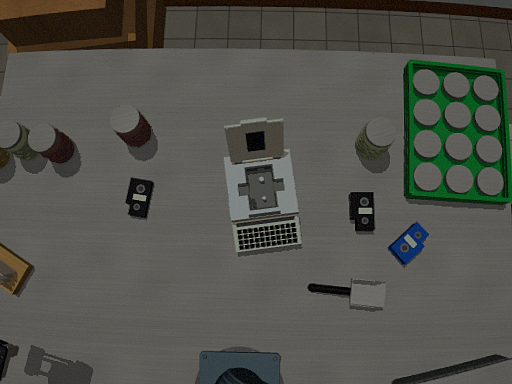

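View pics/side0.png

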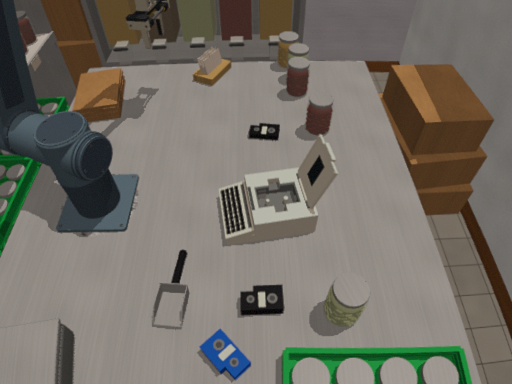

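The top view shows black cassettes at about (140,198) and (362,211), the printer at about (262,187) with its keyboard toward the robot, and the cover leaning back. The blue decoy is at (409,243). In the side view the same cassettes are at (264,131) and (262,300).

```bash
cat > h.py <<'E'
import cv2,numpy as np
from plant import bot
def rays(m,px):
    K=np.array([[m["fx"],0,m["cx"]],[0,m["fy"],m["cy"]],[0,0,1]])
    u=cv2.undistortPoints(np.array(px,float).reshape(-1,1,2),K,np.array(m["distortion"],float)).reshape(-1,2)
    T=np.array(m["camera_from_world"]);R=T[:3,:3]
    return -R.T@T[:3,3],np.c_[u,np.ones(len(u))]@R
def plane(m,px,z):
    c,d=rays(m,px);return c+d*((z-c[2])/d[:,2])[:,None]
def tri(m1,p1,m2,p2):
    c1,d1=rays(m1,[p1]);c2,d2=rays(m2,[p2]);d1,d2=d1[0],d2[0]
    s,t=np.linalg.lstsq(np.c_[d1,-d2],c2-c1,rcond=None)[0]
    a,b=c1+s*d1,c2+t*d2;return (a+b)/2,np.linalg.norm(a-b)
def proj(m,P):
    K=np.array([[m["fx"],0,m["cx"]],[0,m["fy"],m["cy"]],[0,0,1]]);T=np.array(m["camera_from_world"])
    return cv2.projectPoints(np.array(P,float).reshape(-1,1,3),cv2.Rodrigues(T[:3,:3])[0],T[:3,3],K,np.array(m["distortion"],float))[0].reshape(-1,2)
E
python3 - <<'E'
from h import *
t=cv2.imread("pics/top0.png");s=cv2.imread("pics/side0.png")
def c(im,x,y,w,h):return cv2.resize(im[y:y+h,x:x+w],(400,300),interpolation=cv2.INTER_CUBIC)
def g(x):return np.clip(255*(x/255.)**.6,0,255).astype(np.uint8)
cv2.imwrite("pics/c1.png",g(np.vstack([np.hstack([c(t,110,170,64,48),c(t,330,185,64,48)]),np.hstack([c(s,232,107,64,48),c(s,230,276,64,48)])])))
cv2.imwrite("pics/c2.png",g(np.hstack([cv2.resize(t[110:260,212:312],(400,600),interpolation=cv2.INTER_CUBIC),cv2.resize(s[130:250,210:350],(400,343),interpolation=cv2.INTER_CUBIC)[:,:].copy() if 0 else cv2.copyMakeBorder(cv2.resize(s[130:250,210:350],(400,343),interpolation=cv2.INTER_CUBIC),0,257,0,0,0)])))
for n,im,seeds in(("top",t,[(140,198),(362,211)]),("side",s,[(264,131),(262,300)])):
    m=bot.camera_model(n)
    for x,y in seeds:
        r=im[y-35:y+35,x-35:x+35].max(2)<45
        cs,_=cv2.findContours(r.astype(np.uint8),0,2);k=max(cs,key=cv2.contourArea)
        b=cv2.boxPoints(cv2.minAreaRect(k))+[x-35,y-35]
        P=plane(m,b,20); print(n,(x,y),b.round(1).tolist(),P[:,:2].round().tolist(),[round(np.linalg.norm(P[i]-P[i-1]),1) for i in(0,1)])
E
```

```text
top (140, 198) [[122.7, 213.4], [130.9, 176.5], [153.9, 181.6], [145.7, 218.5]] [[452.0, 321.0], [553.0, 306.0], [540.0, 242.0], [440.0, 258.0]] [np.float64(64.8), np.float64(102.0)]
top (362, 211) [[348.5, 192.1], [372.8, 191.2], [374.1, 229.9], [349.8, 230.8]] [[521.0, -279.0], [525.0, -345.0], [421.0, -346.0], [418.0, -281.0]] [np.float64(103.2), np.float64(65.8)]
side (264, 131) [[248.6, 137.2], [249.7, 122.5], [278.6, 124.7], [277.4, 139.4]] [[445.0, 244.0], [450.0, 318.0], [548.0, 304.0], [539.0, 230.0]] [np.float64(95.3), np.float64(74.6)]
side (262, 300) [[239.8, 286.6], [281.4, 284.8], [282.6, 312.8], [241.0, 314.7]] [[420.0, -282.0], [520.0, -280.0], [518.0, -350.0], [423.0, -351.0]] [np.float64(69.8), np.float64(100.0)]
```

View pics/c1.png

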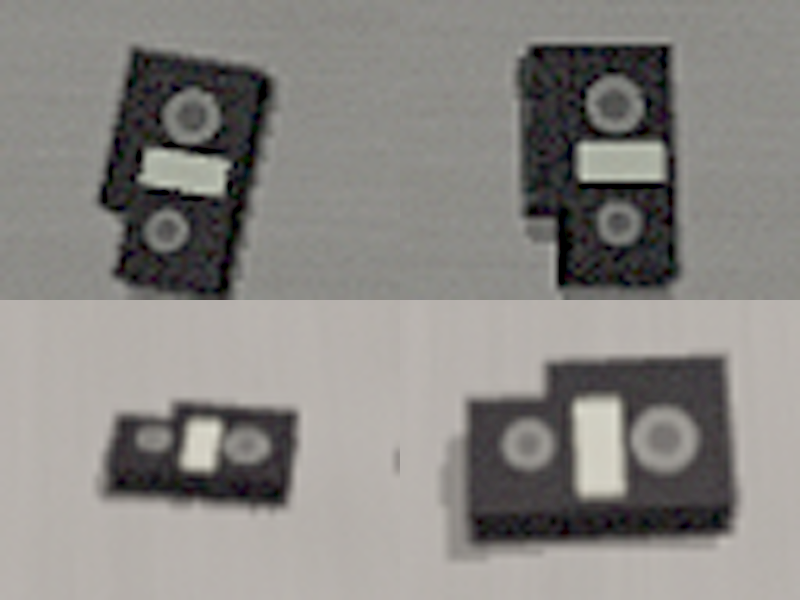

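View pics/c2.png

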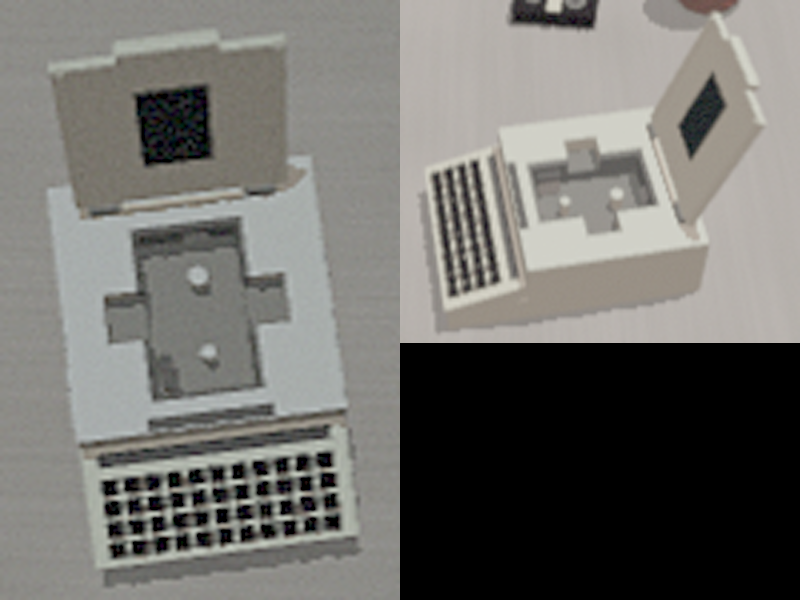

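The thick one seems to be the right cassette, at top (362,211): its side wall and its shift between views are larger. I'll check this by triangulating the hubs. The print head is visible in the bay's front, left (+y) corner.

```bash
python3 - <<'E'
from h import *
T=bot.camera_model("top");S=bot.camera_model("side");W=bot.camera_model("wrist")
o=lambda x0,y0,X,Y,s:(x0+(X+.5)*s-.5,y0+(Y+.5)*s-.5)
a=.16
for nm,p,q in[("L big",o(110,170,191,115,a),o(232,107,247,145,a)),("L small",o(110,170,167,230,a),o(232,107,154,138,a)),("L label",o(110,170,185,172,a),o(232,107,201,144,a)),
 ("R big",o(330,185,214,103,a),o(230,276,264,138,a)),("R small",o(330,185,219,222,a),o(230,276,127,144,a)),("R label",o(330,185,221,161,a),o(230,276,198,146,a))]:
    P,e=tri(T,p,S,q);print(nm,P.round(1),round(e,1))
s2=140/400
for nm,X in[("hub+x",[(198,275),(617,193)]),("hub-x",[(208,351),(565,201)])]:
    P,e=tri(T,o(212,110,*X[0],.25),S,o(210,130,X[1][0]-400,X[1][1],s2));print(nm,P.round(1),round(e,1))
L=[(50,188),(310,157),(80,443),(347,410)]
print("deck",plane(T,[o(212,110,*p,.25) for p in L],78).round(1).tolist())
print("tab/cover tops", [ [*tri(T,o(212,110,*p,.25),S,o(210,130,q[0]-400,q[1],s2))] for p,q in [((50,65),(714,15)),((286,38),(765,123))]])
c=np.array(W["camera_from_world"]);print("wrist cam pos",-c[:3,:3].T@c[:3,3],c[:3,:3].round(2).tolist(),W["fx"])
s=bot.get_state();print(s["eef_pos"],s["tool_rot"])
E
```

```text
L big [521.4 278.2  20.4] 0.8
L small [471.3 285.1  20.7] 0.4
L label [496.5 278.9  21.1] 0.5
R big [ 495.1 -317.    32.6] 1.1
R small [ 444.6 -318.1   32.9] 1.5
R label [ 470.6 -319.5   32.6] 1.0
hub+x [544.  -46.4  64.1] 0.4
hub-x [494.7 -53.8  63.1] 0.6
deck [[596.3, 49.3, 78.0], [620.0, -116.8, 78.0], [432.7, 24.6, 78.0], [456.7, -141.3, 78.0]]
tab/cover tops [[array([631.01436549,  38.88386642, 209.79649127]), np.float64(3.790252699418645)], [array([651.5808646 , -95.45849032, 212.55782567]), np.float64(1.6152848688628498)]]
wrist cam pos [ 52.80147636 551.79588397 384.34688124] [[0.23, 0.97, -0.0], [0.93, -0.22, 0.28], [0.27, -0.07, -0.96]] 283.0527842955972
[128.30480094 534.40115502 231.95072844] [-2.35908823e-04  1.17647453e-01  9.93055146e-01 -7.06310022e-04]
```

Right cassette top is at 32.6 mm, so it is the wide one, yaw about 1.2°. The left one is at 20.5 mm. The printer is near (519,-47) with yaw about 8.4°. I'll fly over the printer and refine this with the wrist camera.

Request:
{"method": "apply_moves", "body": {
  "slide": [
    [0,0,0],
    [0,0,0],
    [-0.62,-0.975,0],
    [-0.62,-0.975,0],
    [-0.62,-0.975,0]
  ],
  "rotation": [
    [0,0,-0.082],
    [0,0,-0.082],
    [0,0,0],
    [0,0,0],
    [0,0,0]
  ],
  "jaw": [0,0,0,0,0]
}}

```text
t: 0.6
eef_pos: [186.3, 447.1, 232.1]
tool_rot: [-0.0, -0.011, 1.0, -0.0]
contact_force: [0.2, 0.4, 0.7]
gripper_width: 93.0
grasp_force: 0.0
```

Request:
{"method": "apply_moves", "body": {
  "slide": [
    [-0.62,-0.975,0],
    [-0.62,-0.975,0],
    [-0.62,-0.975,0],
    [-0.62,-0.975,0],
    [-0.62,-0.975,0]
  ],
  "rotation": [
    [0,0,0],
    [0,0,0],
    [0,0,0],
    [0,0,0],
    [0,0,0]
  ],
  "jaw": [0,0,0,0,0]
}}

```text
t: 1.1
eef_pos: [282.6, 302.7, 232.4]
tool_rot: [-0.0, -0.011, 1.0, -0.0]
contact_force: [0.5, 0.5, 0.3]
gripper_width: 93.1
grasp_force: 0.0
```

Request:
{"method": "apply_moves", "body": {
  "slide": [
    [-0.62,-0.975,0],
    [-0.62,-0.975,0],
    [-0.62,-0.975,0],
    [-0.62,-0.975,0],
    [-0.62,-0.975,0]
  ],
  "rotation": [
    [0,0,0],
    [0,0,0],
    [0,0,0],
    [0,0,0],
    [0,0,0]
  ],
  "jaw": [0,0,0,0,0]
}}

```text
t: 1.6
eef_pos: [378.8, 158.6, 232.5]
tool_rot: [-0.0, -0.011, 1.0, 0.0]
contact_force: [0.8, 0.5, 0.1]
gripper_width: 93.2
grasp_force: 0.0
```

Request:
{"method": "apply_moves", "body": {
  "slide": [
    [-0.62,-0.975,0],
    [-0.62,-0.975,0],
    [-0.62,-0.975,0],
    [-0.62,-0.975,0],
    [-0.62,-0.975,0]
  ],
  "rotation": [
    [0,0,0],
    [0,0,0],
    [0,0,0],
    [0,0,0],
    [0,0,0]
  ],
  "jaw": [0,0,0,0,0]
}}

```text
t: 2.1
eef_pos: [475.0, 14.4, 232.3]
tool_rot: [-0.0, -0.011, 1.0, 0.0]
contact_force: [1.2, 0.2, -0.2]
gripper_width: 93.3
grasp_force: 0.0
```

Request:
{"method": "apply_moves", "body": {
  "slide": [
    [-0.62,-0.975,0],
    [-0.62,-0.975,0],
    [0,0,0],
    [0,0,0],
    [0,0,0]
  ],
  "rotation": [
    [0,0,0],
    [0,0,0],
    [0,0,0],
    [0,0,0],
    [0,0,0]
  ],
  "jaw": [0,0,0,0,0]
}}

```text
t: 2.6
eef_pos: [512.3, -41.2, 232.3]
tool_rot: [-0.001, -0.011, 1.0, 0.0]
contact_force: [-0.3, 1.1, 0.4]
gripper_width: 93.1
grasp_force: 0.0
```

```bash
python3 - <<'E'
from h import *
import pickle
s=bot.get_state();m=bot.camera_model("wrist");im=bot.snapshot("wrist")
cv2.imwrite("pics/w1.png",im[:,:,::-1]);pickle.dump(m,open("w1.pkl","wb"))
print(s["t"],s["eef_pos"],s["tool_rot"],s["joint_positions"])
cv2.imwrite("pics/w1v.png",cv2.resize(im[:,:,::-1],(800,600),interpolation=cv2.INTER_CUBIC))
E
```

```text
2.6 [512.33802288 -41.15160772 232.26753906] [-6.48322076e-04 -1.10580540e-02  9.99938579e-01  3.70090839e-04] [-2.97642679e-01  1.94855954e-01  1.61882284e+00  3.20540461e-04
  1.32937410e+00 -1.89063243e+00]
```

View pics/w1v.png

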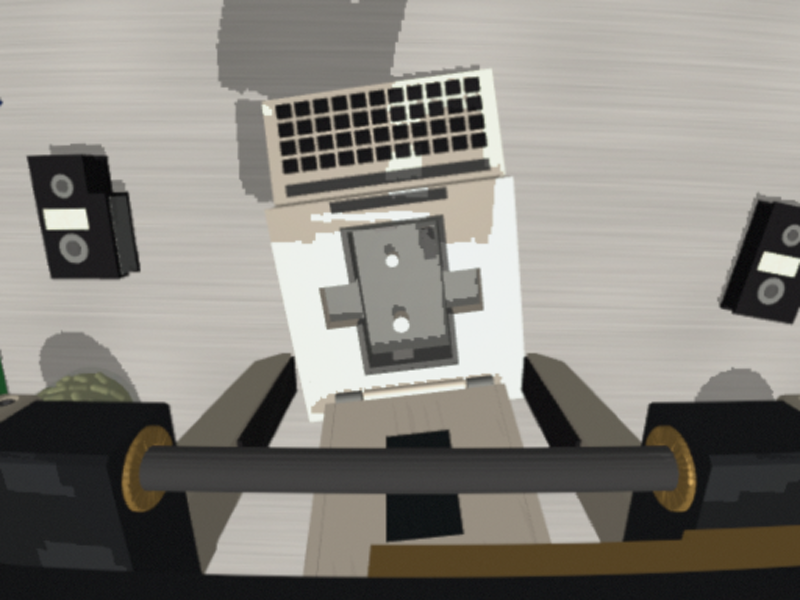

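The wrist view shows the bay mouth corners at about (340,228), (443,215), (459,361) and (366,375). The scoop ends are at about (320,288)-(328,328) and (480,267)-(484,310). Both black cassettes are visible.

```bash
python3 - <<'E'
from h import *
import pickle
m=pickle.load(open("w1.pkl","rb"));im=cv2.imread("pics/w1.png")
f=lambda L:[((x+.5)*.64-.5,(y+.5)*.64-.5) for x,y in L]
for nm,L,z in[("mouth",[(340,228),(443,215),(459,361),(366,375)],78),("scoop",[(320,288),(328,328),(480,267),(484,310)],78),("deckcorner",[(312,418),(523,397),(270,208),(513,177)],78)]:
    P=plane(m,f(L),z);print(nm,P[:,:2].round(1).tolist(),P[:,:2].mean(0).round(1))
# R cassette hubs on z=32
print(plane(m,f([(73,248),(62,186),(66,219)]),32).round(1).tolist())
g=cv2.cvtColor(im,cv2.COLOR_BGR2GRAY)
_,b=cv2.threshold(g,200,255,0);cv2.imwrite("pics/x.png",cv2.resize(np.clip(255*(im[125:260,160:350]/255.)**1.3,0,255).astype(np.uint8),(800,568),interpolation=cv2.INTER_CUBIC))
E
```

```text
mouth [[470.6, -90.1], [460.3, -19.5], [568.0, -2.8], [581.0, -72.8]] [520.  -46.3]
scoop [[513.6, -105.3], [543.8, -100.5], [495.9, 8.2], [527.6, 13.2]] [520.2 -46.1]
deckcorner [[619.0, -115.5], [597.3, 48.6], [457.8, -137.8], [434.0, 26.5]] [527.  -44.6]
[[495.3, -318.7, 32.0], [445.5, -319.0, 32.0], [471.6, -320.4, 32.0]]
```

View pics/x.png

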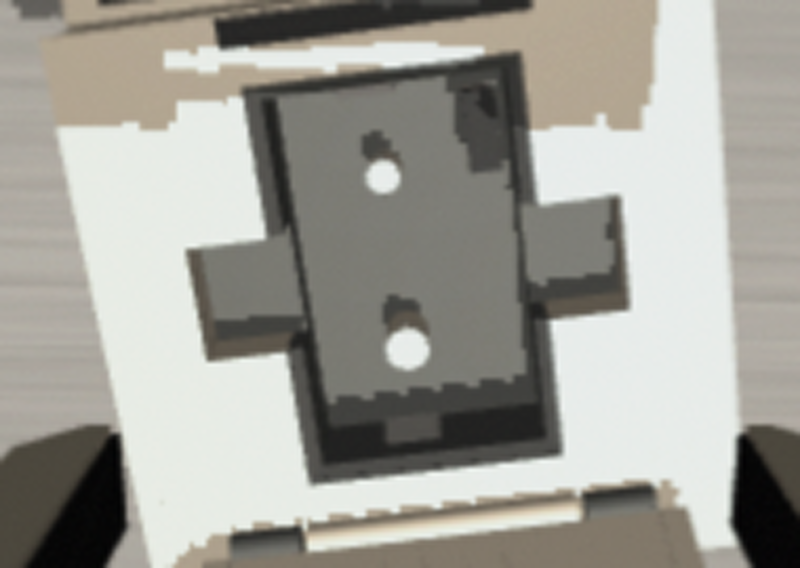

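Bay centre is about (520.1,-46.2), yaw 8.5°. The mouth measures 110 x 71 and the scoop span 115, which match the given sizes. Next I'll go over the wide cassette.

Request:
{"method": "apply_moves", "body": {
  "slide": [
    [0.2,-1,0.2],
    [0.2,-1,0.2],
    [0.2,-1,0.2],
    [0.2,-1,0.3],
    [0.2,-1,0.3]
  ],
  "rotation": [
    [0,0,0],
    [0,0,0],
    [0,0,0],
    [0,0,0],
    [0,0,0]
  ],
  "jaw": [0,0,0,0,0]
}}

```text
t: 3.15
eef_pos: [486.1, -192.4, 196.8]
tool_rot: [0.0, -0.012, 1.0, -0.0]
contact_force: [0.3, 0.2, 0.1]
gripper_width: 92.8
grasp_force: 0.0
```

Request:
{"method": "apply_moves", "body": {
  "slide": [
    [0.2,-1,0.3],
    [0.2,-1,0.3],
    [0.2,-1,0.3],
    [0.2,-1,0.3],
    [0,0,0]
  ],
  "rotation": [
    [0,0,0],
    [0,0,0],
    [0,0,0],
    [0,0,0],
    [0,0,0]
  ],
  "jaw": [0,0,0,0,0]
}}

```text
t: 3.65
eef_pos: [464.1, -314.9, 159.6]
tool_rot: [-0.001, -0.01, 1.0, -0.0]
contact_force: [0.4, -0.5, -1.2]
gripper_width: 93.0
grasp_force: 0.0
```

Request:
{"method": "apply_moves", "body": {
  "slide": [
    [0,0,0],
    [0,0,0]
  ],
  "rotation": [
    [0,0,0],
    [0,0,0]
  ],
  "jaw": [0,0]
}}

```text
t: 3.85
eef_pos: [465.4, -311.6, 161.1]
tool_rot: [0.0, -0.012, 1.0, 0.0]
contact_force: [0.1, -0.6, -0.2]
gripper_width: 92.6
grasp_force: 0.0
```

```bash
python3 - <<'E'
from h import *
import pickle
s=bot.get_state();m=bot.camera_model("wrist");im=bot.snapshot("wrist")
cv2.imwrite("pics/w2.png",im[:,:,::-1]);pickle.dump(m,open("w2.pkl","wb"))
print(s["t"],s["eef_pos"],s["tool_rot"],s["joint_positions"])
p=proj(m,[[471.5,-315,32]])[0];print(p)
x,y=int(p[0])-100,int(p[1])-75
print(x,y);x=max(x,0);y=max(y,0)
cv2.imwrite("pics/w2v.png",cv2.resize(im[y:y+150,x:x+200,::-1],(800,600),interpolation=cv2.INTER_CUBIC))
E
```

```text
3.85 [ 465.36077175 -311.60034958  161.08409162] [ 1.62746108e-04 -1.15315728e-02  9.99933485e-01  1.49647571e-04] [-7.89460524e-01  3.33752348e-01  1.61380462e+00  4.75370412e-04
  1.19402410e+00 -2.38349540e+00]
[258.72528919 195.68956184]
158 120
```

View pics/w2v.png

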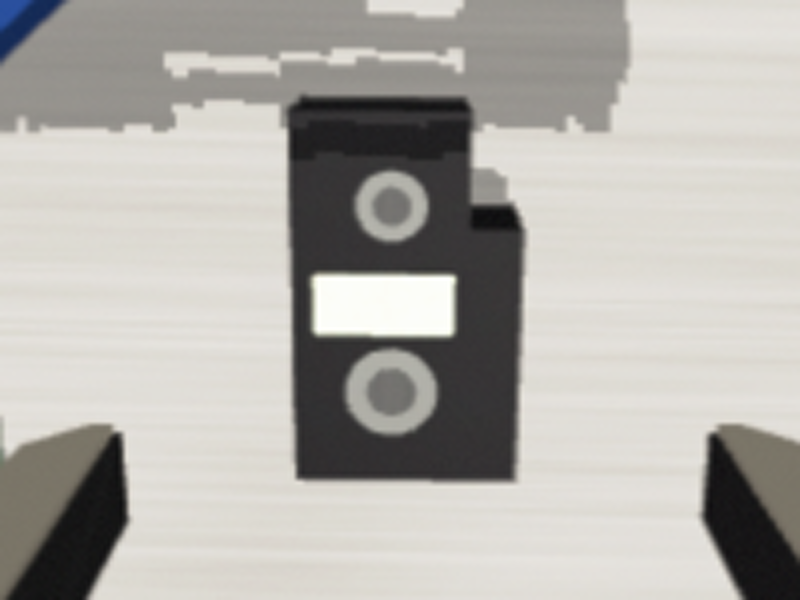

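The crop shows the thick cassette's top face corners at (289,110), (471,110), (523,230), (516,480) and (297,480). The cut corner is on the front +y side, as expected.

```bash
python3 - <<'E'
from h import *
import pickle
m=pickle.load(open("w2.pkl","rb"))
L=[(289,110),(471,110),(523,230),(516,480),(297,480),(391,206),(391,392)]
P=plane(m,[(158+(x+.5)*.25-.5,120+(y+.5)*.25-.5) for x,y in L],32);print(P[:,:2].round(1).tolist())
E
```

```text
[[422.0, -344.5], [421.0, -299.5], [451.1, -285.2], [520.8, -283.6], [522.1, -343.3], [445.6, -318.9], [495.9, -318.1]]
```

Request:
{"method": "apply_moves", "body": {
  "slide": [
    [-0.2,-0.09,0.9],
    [0,0,0.9],
    [0,0,0.9],
    [0,0,0.9],
    [0,0,0.73]
  ],
  "rotation": [
    [0,0,0],
    [0,0,0],
    [0,0,0],
    [0,0,0],
    [0,0,0]
  ],
  "jaw": [0,0,0,0,0]
}}

```text
t: 4.4
eef_pos: [471.4, -314.1, 30.0]
tool_rot: [-0.0, -0.012, 1.0, 0.0]
contact_force: [-0.3, -0.9, 0.1]
gripper_width: 93.0
grasp_force: 0.0
```

Request:
{"method": "apply_moves", "body": {
  "slide": [
    [0,0,0],
    [0,0,0],
    [0,0,0]
  ],
  "rotation": [
    [0,0,0],
    [0,0,0],
    [0,0,0]
  ],
  "jaw": [0,0,0]
}}

```text
t: 4.7
eef_pos: [472.2, -316.0, 32.4]
tool_rot: [0.001, -0.011, 1.0, -0.001]
contact_force: [0.2, -0.6, -0.7]
gripper_width: 92.9
grasp_force: 0.0
```

```bash
python3 -c "
from plant import bot
s=bot.get_state();print(s['t'],s['eef_pos'],s['tool_rot'])"
```

```text
4.7 [ 472.17752096 -315.97520759   32.4201729 ] [ 9.54599635e-04 -1.13255444e-02  9.99934931e-01 -9.76949123e-04]
```

Request:
{"method": "apply_moves", "body": {
  "slide": [
    [0,0,0],
    [0,0,0],
    [0,0,0],
    [0,0,0],
    [0,0,0]
  ],
  "rotation": [
    [0,0,0],
    [0,0,0],
    [0,0,0],
    [0,0,0],
    [0,0,0]
  ],
  "jaw": [1,1,1,1,1]
}}

```text
t: 5.2
eef_pos: [471.1, -315.5, 30.9]
tool_rot: [-0.0, -0.011, 1.0, 0.0]
contact_force: [-0.1, 0.7, 2.6]
gripper_width: 59.4
grasp_force: 30.0
```

Request:
{"method": "apply_moves", "body": {
  "slide": [
    [0,0,0],
    [0,0,0],
    [0,0,0]
  ],
  "rotation": [
    [0,0,0],
    [0,0,0],
    [0,0,0]
  ],
  "jaw": [1,1,1]
}}

```text
t: 5.5
eef_pos: [471.0, -315.5, 30.9]
tool_rot: [-0.0, -0.011, 1.0, 0.0]
contact_force: [-1.4, 2.2, 3.9]
gripper_width: 59.5
grasp_force: 30.0
```

Request:
{"method": "apply_moves", "body": {
  "slide": [
    [0,0,-0.5],
    [0,0,-1],
    [0,0,-1],
    [0,0,-1],
    [0,0,-0.7]
  ],
  "rotation": [
    [0,0,0],
    [0,0,0],
    [0,0,0],
    [0,0,0],
    [0,0,0]
  ],
  "jaw": [1,1,1,1,1]
}}

```text
t: 6.0
eef_pos: [471.5, -316.2, 158.5]
tool_rot: [0.001, -0.011, 1.0, -0.001]
contact_force: [-0.5, -0.5, -1.4]
gripper_width: 59.8
grasp_force: 30.0
```

Request:
{"method": "apply_moves", "body": {
  "slide": [
    [-0.2,0.9,0],
    [-0.2,0.9,0],
    [-0.2,0.9,0],
    [-0.2,0.9,0],
    [-0.2,0.9,0]
  ],
  "rotation": [
    [0,0,0],
    [0,0,0],
    [0,0,0],
    [0,0,0],
    [0,0,0]
  ],
  "jaw": [1,1,1,1,1]
}}

```text
t: 6.5
eef_pos: [498.1, -179.1, 156.3]
tool_rot: [-0.0, -0.011, 1.0, 0.0]
contact_force: [-0.1, -0.2, -1.5]
gripper_width: 59.6
grasp_force: 30.0
```

Request:
{"method": "apply_moves", "body": {
  "slide": [
    [-0.2,0.9,0],
    [-0.2,0.9,0],
    [-0.2,0.9,0],
    [-0.2,0.9,0],
    [-0.03,0.84,0]
  ],
  "rotation": [
    [0,0,0],
    [0,0,0],
    [0,0,0],
    [0,0,0],
    [0,0,-0.08]
  ],
  "jaw": [1,1,1,1,1]
}}

```text
t: 7.0
eef_pos: [520.5, -45.2, 156.4]
tool_rot: [0.0, -0.075, 0.997, -0.0]
contact_force: [-1.0, -0.3, -0.3]
gripper_width: 59.7
grasp_force: 30.0
```

Request:
{"method": "apply_moves", "body": {
  "slide": [
    [0,0,0],
    [0,0,0],
    [0,0,0]
  ],
  "rotation": [
    [0,0,0],
    [0,0,0],
    [0,0,0]
  ],
  "jaw": [1,1,1]
}}

```text
t: 7.3
eef_pos: [520.2, -47.2, 156.6]
tool_rot: [-0.0, -0.073, 0.997, -0.0]
contact_force: [-0.4, -0.4, -0.5]
gripper_width: 59.9
grasp_force: 30.0
```

```bash
python3 - <<'E'
from h import *
import pickle
s=bot.get_state();m=bot.camera_model("wrist");im=bot.snapshot("wrist")
cv2.imwrite("pics/w3.png",im[:,:,::-1]);pickle.dump(m,open("w3.pkl","wb"))
print(s["t"],s["eef_pos"],s["tool_rot"],s["contact_force"])
cv2.imwrite("pics/w3v.png",cv2.resize(im[60:330,100:420,::-1],(711,600),interpolation=cv2.INTER_CUBIC))
E
```

```text
7.3 [520.210523   -47.21642261 156.63593752] [-1.35485356e-05 -7.26859803e-02  9.97354836e-01 -2.80355566e-04] [-0.43984963 -0.36600368 -0.4941281 ]
```

View pics/w3v.png

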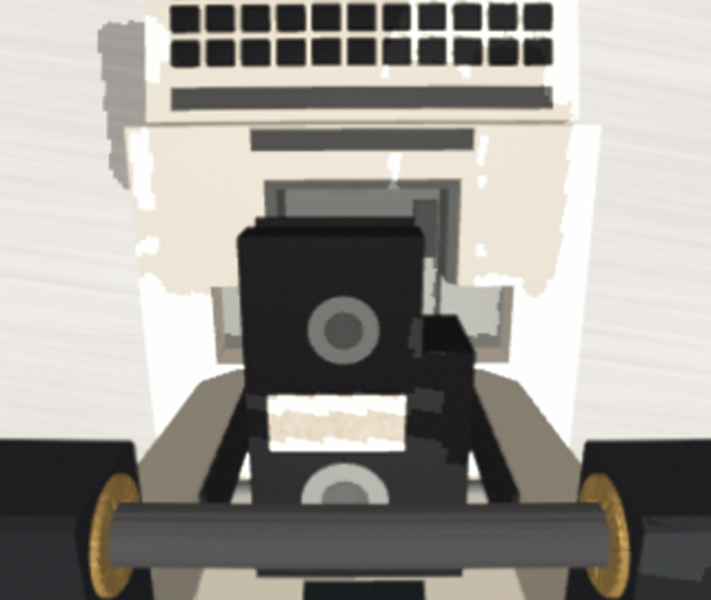

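The wrist view shows the cassette held with its cut corner toward the print head. Its front top corners are at (238,235) and (424,232), with the bay mouth front at (264,180)-(461,180).

```bash
python3 - <<'E'
from h import *
import pickle
m=pickle.load(open("w3.pkl","rb"));f=lambda L:[(100+(x+.5)*.45-.5,60+(y+.5)*.45-.5) for x,y in L]
c,s=np.cos(.147),np.sin(.147);R=np.array([[c,s],[-s,c]])
def loc(L,z):return ((plane(m,f(L),z)[:,:2]-[520.1,-46.2])@R.T).round(1).tolist()
print("cass",loc([(238,235),(424,232),(474,352),(343,330),(251,560)],157.5))
print("bay",loc([(264,180),(461,180),(212,287),(218,362),(513,287),(509,362)],78))
E
```

```text
cass [[-50.0, -31.5], [-50.6, 13.9], [-19.4, 27.6], [-25.5, -6.1], [44.8, -33.4]]
bay [[-55.6, -36.5], [-55.4, 35.1], [-15.3, -58.1], [15.4, -57.9], [-15.1, 56.7], [15.7, 57.2]]
```

Request:
{"method": "apply_moves", "body": {
  "slide": [
    [0,0.04,0.5],
    [0,0,0.5],
    [0,0,0.5],
    [0,0,0.2],
    [0,0,0]
  ],
  "rotation": [
    [0,0,0],
    [0,0,0],
    [0,0,0],
    [0,0,0],
    [0,0,0]
  ],
  "jaw": [1,1,1,1,1]
}}

```text
t: 7.85
eef_pos: [519.4, -45.7, 104.9]
tool_rot: [-0.001, -0.073, 0.997, 0.0]
contact_force: [0.1, 0.0, -1.8]
gripper_width: 59.5
grasp_force: 30.0
```

Request:
{"method": "apply_moves", "body": {
  "slide": [
    [0,0,0.1],
    [0,0,0.1],
    [0,0,0.1],
    [0,0,0],
    [0,0,0]
  ],
  "rotation": [
    [0,0,0],
    [0,0,0],
    [0,0,0],
    [0,0,0],
    [0,0,0]
  ],
  "jaw": [1,1,1,1,1]
}}

```text
t: 8.35
eef_pos: [520.0, -45.1, 96.9]
tool_rot: [0.0, -0.074, 0.997, -0.0]
contact_force: [0.4, -0.2, -1.6]
gripper_width: 60.0
grasp_force: 30.0
```

Request:
{"method": "apply_moves", "body": {
  "slide": [
    [0,0,0.1],
    [0,0,0.1],
    [0,0,0.1],
    [0,0,0],
    [0,0,0]
  ],
  "rotation": [
    [0,0,0],
    [0,0,0],
    [0,0,0],
    [0,0,0],
    [0,0,0]
  ],
  "jaw": [1,1,1,1,1]
}}

```text
t: 8.85
eef_pos: [520.2, -45.3, 88.0]
tool_rot: [0.0, -0.074, 0.997, -0.0]
contact_force: [-0.9, -1.0, 3.3]
gripper_width: 60.0
grasp_force: 30.0
```

Request:
{"method": "apply_moves", "body": {
  "slide": [
    [0,0,0.07],
    [0,0,0.07],
    [0,0,0],
    [0,0,0]
  ],
  "rotation": [
    [0,0,0],
    [0,0,0],
    [0,0,0],
    [0,0,0]
  ],
  "jaw": [1,1,1,1]
}}

```text
t: 9.25
eef_pos: [519.7, -45.2, 83.1]
tool_rot: [-0.0, -0.074, 0.997, 0.0]
contact_force: [-0.5, -1.1, -0.8]
gripper_width: 59.7
grasp_force: 30.0
```

Request:
{"method": "apply_moves", "body": {
  "slide": [
    [0,0,0.07],
    [0,0,0.07],
    [0,0,0.07],
    [0,0,0],
    [0,0,0]
  ],
  "rotation": [
    [0,0,0],
    [0,0,0],
    [0,0,0],
    [0,0,0],
    [0,0,0]
  ],
  "jaw": [1,1,1,1,1]
}}

```text
t: 9.75
eef_pos: [520.0, -45.0, 77.2]
tool_rot: [0.0, -0.074, 0.997, 0.0]
contact_force: [-0.8, 0.1, -1.2]
gripper_width: 59.6
grasp_force: 30.0
```

Request:
{"method": "apply_moves", "body": {
  "slide": [
    [0,0,0.04],
    [0,0,0.03],
    [0,0,0],
    [0,0,0]
  ],
  "rotation": [
    [0,0,0],
    [0,0,0],
    [0,0,0],
    [0,0,0]
  ],
  "jaw": [1,1,1,1]
}}

```text
t: 10.15
eef_pos: [520.3, -45.0, 76.8]
tool_rot: [0.001, -0.074, 0.997, -0.0]
contact_force: [-4.5, 1.0, 12.9]
gripper_width: 59.5
grasp_force: 30.0
```

Request:
{"method": "apply_moves", "body": {
  "slide": [
    [0,0,0],
    [0,0,0],
    [0,0,0],
    [0,0,0],
    [0,0,-0.3]
  ],
  "rotation": [
    [0,0,0],
    [0,0,0],
    [0,0,0],
    [0,0,0],
    [0,0,0]
  ],
  "jaw": [0.22,0.22,0.22,0.22,0.22]
}}

```text
t: 10.65
eef_pos: [519.0, -44.9, 83.2]
tool_rot: [-0.001, -0.074, 0.997, 0.001]
contact_force: [-0.4, -0.3, 0.4]
gripper_width: 72.5
grasp_force: 0.0
```

Request:
{"method": "apply_moves", "body": {
  "slide": [
    [0,0,-0.7],
    [0,0,-0.7],
    [0,0,0],
    [0,0,0],
    [0,0,0]
  ],
  "rotation": [
    [0,0,0],
    [0,0,0],
    [0,0,0],
    [0,0,0],
    [0,0,0]
  ],
  "jaw": [0.22,0.22,1,1,1]
}}

```text
t: 11.15
eef_pos: [519.3, -44.9, 125.3]
tool_rot: [-0.001, -0.074, 0.997, 0.0]
contact_force: [-0.9, 0.2, 0.1]
gripper_width: 53.2
grasp_force: 0.0
```

Request:
{"method": "apply_moves", "body": {
  "slide": [
    [0,0,0],
    [0,0,0],
    [0,0,0],
    [0,0,0]
  ],
  "rotation": [
    [0,0,0],
    [0,0,0],
    [0,0,0],
    [0,0,0]
  ],
  "jaw": [1,1,1,1]
}}

```text
t: 11.55
eef_pos: [519.8, -45.1, 125.9]
tool_rot: [-0.0, -0.074, 0.997, 0.0]
contact_force: [-0.1, -0.2, -0.1]
gripper_width: 21.1
grasp_force: 0.0
```

The floor was reached at TCP 76.8 with 12.9 N. I'll confirm by pressing on the top with closed fingers, expecting contact at TCP 92.

Request:
{"method": "apply_moves", "body": {
  "slide": [
    [0,0,0],
    [0,0,0],
    [0,0,0.5],
    [0,0,0.4],
    [0,0,0.1]
  ],
  "rotation": [
    [0,0,0],
    [0,0,0],
    [0,0,0],
    [0,0,0],
    [0,0,0]
  ],
  "jaw": [1,1,1,1,1]
}}

```text
t: 12.05
eef_pos: [518.9, -44.8, 94.6]
tool_rot: [-0.001, -0.074, 0.997, 0.001]
contact_force: [0.6, 0.8, 0.0]
gripper_width: 0.5
grasp_force: 0.0
```

Request:
{"method": "apply_moves", "body": {
  "slide": [
    [0,0,0.05],
    [0,0,0.05],
    [0,0,0.04],
    [0,0,0],
    [0,0,0]
  ],
  "rotation": [
    [0,0,0],
    [0,0,0],
    [0,0,0],
    [0,0,0],
    [0,0,0]
  ],
  "jaw": [1,1,1,1,1]
}}

```text
t: 12.55
eef_pos: [520.2, -45.2, 92.3]
tool_rot: [0.0, -0.074, 0.997, -0.0]
contact_force: [0.6, -0.3, 1.0]
gripper_width: 0.6
grasp_force: 0.6
```

Request:
{"method": "apply_moves", "body": {
  "slide": [
    [0,0,0.05],
    [0,0,0.04],
    [0,0,0],
    [0,0,0]
  ],
  "rotation": [
    [0,0,0],
    [0,0,0],
    [0,0,0],
    [0,0,0]
  ],
  "jaw": [1,1,1,1]
}}

```text
t: 12.95
eef_pos: [520.3, -45.2, 92.2]
tool_rot: [0.001, -0.074, 0.997, -0.001]
contact_force: [-8.7, 1.2, 22.9]
gripper_width: 0.4
grasp_force: 11.4
```

The fingers stop at TCP 92.2 (top about 78) under 23 N, so the cassette is flush. Next I'll retract over the cover to behind it.

Request:
{"method": "apply_moves", "body": {
  "slide": [
    [0,0,-0.6],
    [0,0,-1],
    [0,0,-1],
    [0,0,-1],
    [0,0,-1]
  ],
  "rotation": [
    [0,0,0],
    [0,0,0],
    [0,0,0],
    [0,0,0],
    [0,0,0]
  ],
  "jaw": [1,1,1,1,1]
}}

```text
t: 13.45
eef_pos: [519.8, -45.1, 228.6]
tool_rot: [0.0, -0.074, 0.997, -0.0]
contact_force: [1.3, -0.2, -0.1]
gripper_width: 0.6
grasp_force: 0.0
```

Request:
{"method": "apply_moves", "body": {
  "slide": [
    [0,0,-1],
    [0,0,-0.3],
    [0,0,0],
    [0,0,0]
  ],
  "rotation": [
    [0,0,0],
    [0,0,0],
    [0,0,0],
    [0,0,0]
  ],
  "jaw": [1,1,1,1]
}}

```text
t: 13.85
eef_pos: [519.3, -44.9, 264.9]
tool_rot: [-0.001, -0.074, 0.997, 0.0]
contact_force: [-1.0, 0.5, -0.3]
gripper_width: 0.1
grasp_force: 0.0
```

```bash
python3 - <<'E'
from h import *
print(bot.get_state()["eef_pos"])
w=bot.snapshot("wrist");s=bot.snapshot("side")
cv2.imwrite("pics/s4.png",s[:,:,::-1]);cv2.imwrite("pics/w4.png",w[:,:,::-1])
a=cv2.resize(w[60:330,100:420,::-1],(400,338),interpolation=cv2.INTER_CUBIC);b=cv2.resize(s[110:245,200:360,::-1],(400,338),interpolation=cv2.INTER_CUBIC)
cv2.imwrite("pics/v4.png",np.hstack([a,b]))
E
```

```text
[519.31845548 -44.92571032 264.86320273]
```

View pics/v4.png

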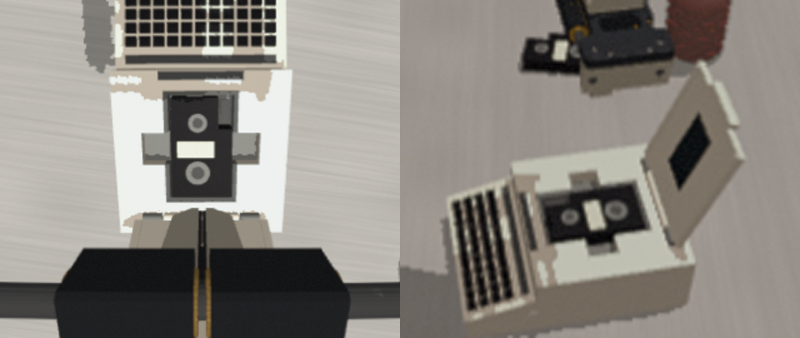

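The wrist view shows the cassette seated in the bay, level with the deck in the side view, with the cover still open. Next I'll go behind the cover.

Request:
{"method": "apply_moves", "body": {
  "slide": [
    [-1,0,0],
    [-1,0,0],
    [-1,0,0],
    [-1,0,0],
    [-1,0,0]
  ],
  "rotation": [
    [0,0,0],
    [0,0,0],
    [0,0,0],
    [0,0,0],
    [0,0,0]
  ],
  "jaw": [1,1,1,1,1]
}}

```text
t: 14.45
eef_pos: [668.9, -22.7, 264.2]
tool_rot: [-0.001, -0.074, 0.997, 0.0]
contact_force: [0.5, -0.8, 1.1]
gripper_width: 0.1
grasp_force: 0.0
```

Request:
{"method": "apply_moves", "body": {
  "slide": [
    [-0.6,0,0],
    [0,0,0.6],
    [0,0,0.8],
    [0,0,0.6],
    [0,0,0]
  ],
  "rotation": [
    [0,0,0],
    [0,0,0],
    [0,0,0],
    [0,0,0],
    [0,0,0]
  ],
  "jaw": [1,1,1,1,1]
}}

```text
t: 14.95
eef_pos: [683.8, -20.0, 200.9]
tool_rot: [-0.004, -0.074, 0.997, 0.001]
contact_force: [-0.5, -0.6, -0.0]
gripper_width: 0.3
grasp_force: 0.0
```

Request:
{"method": "apply_moves", "body": {
  "slide": [
    [0,0,0],
    [0,0,0]
  ],
  "rotation": [
    [0,0,0],
    [0,0,0]
  ],
  "jaw": [1,1]
}}

```text
t: 15.15
eef_pos: [686.6, -20.5, 207.1]
tool_rot: [0.001, -0.074, 0.997, -0.0]
contact_force: [1.0, -0.9, 0.3]
gripper_width: 0.6
grasp_force: 0.0
```

Request:
{"method": "apply_moves", "body": {
  "slide": [
    [0.6,0,0],
    [0.6,0,0],
    [0.6,0,0],
    [0.5,0,0],
    [0.5,0,0]
  ],
  "rotation": [
    [0,0,0],
    [0,0,0],
    [0,0,0],
    [0,0,0],
    [0,0,0]
  ],
  "jaw": [1,1,1,1,1]
}}

```text
t: 15.65
eef_pos: [603.6, -33.1, 208.3]
tool_rot: [0.002, -0.074, 0.997, -0.001]
contact_force: [0.3, 0.6, 0.7]
gripper_width: 0.4
grasp_force: 0.5
```

Request:
{"method": "apply_moves", "body": {
  "slide": [
    [0.5,0,0.03],
    [0.5,0,0.04],
    [0.46,0,0.16],
    [0.46,0,0.17],
    [0,0,0]
  ],
  "rotation": [
    [0,0,0],
    [0,0,0],
    [0,0,0],
    [0,0,0],
    [0,0,0]
  ],
  "jaw": [1,1,1,1,1]
}}

```text
t: 16.15
eef_pos: [545.2, -41.4, 195.3]
tool_rot: [0.0, -0.073, 0.997, -0.0]
contact_force: [-0.3, 0.5, -0.4]
gripper_width: 0.3
grasp_force: 0.0
```

```bash
python3 - <<'E'
from h import *
print(bot.get_state()["eef_pos"])
s=bot.snapshot("side")
cv2.imwrite("pics/v5.png",cv2.resize(s[60:240,180:420,::-1],(720,540),interpolation=cv2.INTER_CUBIC))
E
```

```text
[545.24526337 -41.4102687  195.2846061 ]
```

View pics/v5.png

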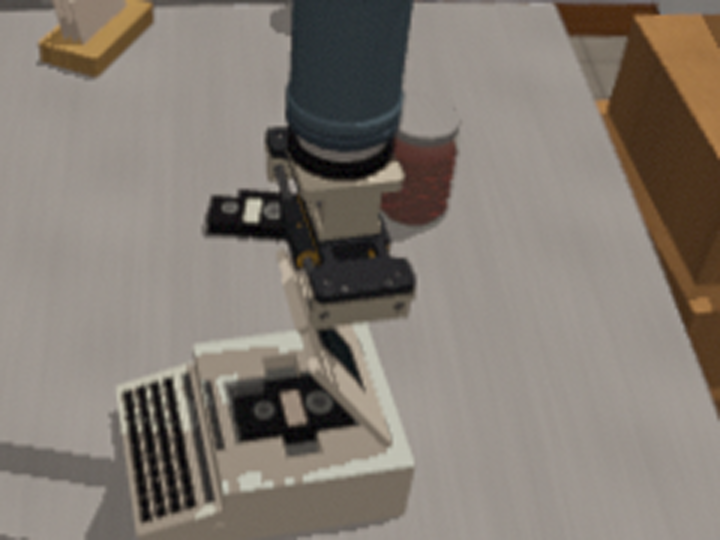

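The cover is now at about 60° ahead of the fingers, as planned. I'll continue the arc down.

Request:
{"method": "apply_moves", "body": {
  "slide": [
    [0.41,0,0.29],
    [0.41,0,0.29],
    [0.31,0,0.38],
    [0.31,0,0.38],
    [0.22,0,0.45]
  ],
  "rotation": [
    [0,0,0],
    [0,0,0],
    [0,0,0],
    [0,0,0],
    [0,0,0]
  ],
  "jaw": [1,1,1,1,1]
}}

```text
t: 16.7
eef_pos: [498.1, -48.9, 141.5]
tool_rot: [0.001, -0.074, 0.997, -0.001]
contact_force: [-0.5, -0.3, 0.6]
gripper_width: 0.4
grasp_force: 0.3
```

Request:
{"method": "apply_moves", "body": {
  "slide": [
    [0.22,0,0.45],
    [0.1,0,0.3],
    [0.08,0,0.3],
    [0,0,0.2],
    [0,0,0]
  ],
  "rotation": [
    [0,0,0],
    [0,0,0],
    [0,0,0],
    [0,0,0],
    [0,0,0]
  ],
  "jaw": [1,1,1,1,1]
}}

```text
t: 17.2
eef_pos: [484.8, -50.2, 102.4]
tool_rot: [-0.001, -0.074, 0.997, 0.0]
contact_force: [0.7, -0.4, -0.5]
gripper_width: 0.4
grasp_force: 0.0
```

Request:
{"method": "apply_moves", "body": {
  "slide": [
    [0,0,0.05],
    [0,0,0],
    [0,0,0]
  ],
  "rotation": [
    [0,0,0],
    [0,0,0],
    [0,0,0]
  ],
  "jaw": [1,1,1]
}}

```text
t: 17.5
eef_pos: [485.2, -50.4, 101.8]
tool_rot: [0.0, -0.074, 0.997, -0.0]
contact_force: [-0.2, -0.4, 0.4]
gripper_width: 0.2
grasp_force: 0.0
```

Shut corresponds to TCP at about 100, so I'll press until a force shows.

Request:
{"method": "apply_moves", "body": {
  "slide": [
    [0,0,0.05],
    [0,0,0.05],
    [0,0,0],
    [0,0,0]
  ],
  "rotation": [
    [0,0,0],
    [0,0,0],
    [0,0,0],
    [0,0,0]
  ],
  "jaw": [1,1,1,1]
}}

```text
t: 17.9
eef_pos: [485.4, -50.4, 100.1]
tool_rot: [0.001, -0.074, 0.997, -0.0]
contact_force: [-3.9, 1.0, 12.6]
gripper_width: 0.2
grasp_force: 6.3
```

Request:
{"method": "apply_moves", "body": {
  "slide": [
    [0,0,0.04],
    [0,0,0],
    [0,0,0]
  ],
  "rotation": [
    [0,0,0],
    [0,0,0],
    [0,0,0]
  ],
  "jaw": [1,1,1]
}}

```text
t: 18.2
eef_pos: [485.4, -50.4, 99.9]
tool_rot: [0.001, -0.074, 0.997, -0.001]
contact_force: [-6.4, 2.0, 22.5]
gripper_width: 0.4
grasp_force: 11.0
```

Firmly shut: the tip is at 86 mm, as expected. I'll retract straight up and check.

Request:
{"method": "apply_moves", "body": {
  "slide": [
    [0,0,-0.5],
    [0,0,-1],
    [0,0,-1],
    [0,0,-1],
    [0,0,-1]
  ],
  "rotation": [
    [0,0,0],
    [0,0,0],
    [0,0,0],
    [0,0,0],
    [0,0,0]
  ],
  "jaw": [1,1,1,1,1]
}}

```text
t: 18.7
eef_pos: [484.7, -50.2, 233.6]
tool_rot: [0.0, -0.074, 0.997, 0.0]
contact_force: [0.5, -0.6, 0.5]
gripper_width: 0.7
grasp_force: 0.0
```

Request:
{"method": "apply_moves", "body": {
  "slide": [
    [0,0,-0.5],
    [0,0,0],
    [0,0,0],
    [0,0,0]
  ],
  "rotation": [
    [0,0,0],
    [0,0,0],
    [0,0,0],
    [0,0,0]
  ],
  "jaw": [1,1,1,1]
}}

```text
t: 19.1
eef_pos: [484.2, -50.1, 245.9]
tool_rot: [-0.001, -0.074, 0.997, 0.001]
contact_force: [-0.0, 0.5, 0.0]
gripper_width: 0.5
grasp_force: 0.0
```

```bash
python3 - <<'E'
from h import *
print(bot.get_state()["eef_pos"])
s=bot.snapshot("side")
cv2.imwrite("pics/v6.png",cv2.resize(s[80:350,140:400,::-1],(577,600),interpolation=cv2.INTER_CUBIC))
E
```

```text
[484.16612091 -50.05864499 245.93068922]
```

View pics/v6.png

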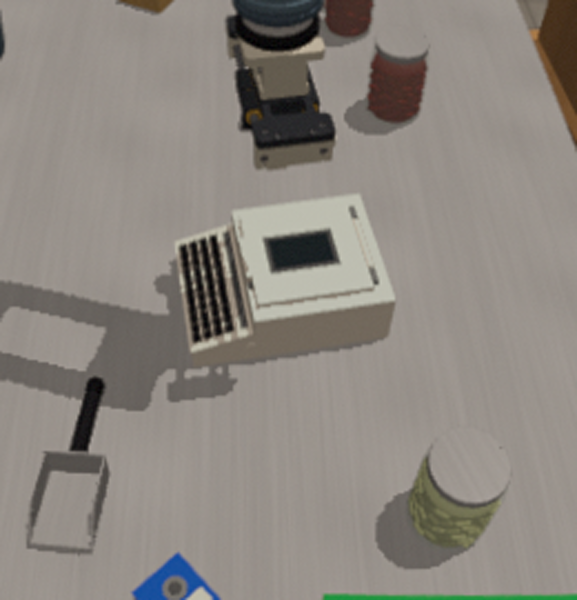

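The picture shows the cover lying flat on the deck, at about (305,250), with the gripper clear of it. The jars and scoop are where they were.

```bash
python3 -c "
from plant import bot
print(bot.close_job())"
```

```text
the job is handed in; nothing more can be done
None
```

The thick cassette is in the bay the right way round and pressed in flush, the cover was then shut fully, and the job is handed in after about 19 s of robot time; no verdict was returned.

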